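# Release the hidden drawer catch and draw the drawer open

## Robot

A 6-joint arm with a two-finger parallel gripper is mounted at the origin on the work surface. World frame = base frame: x ahead of the robot, y to its left, z up, the work surface at z = 0. Lengths are in m, angles in rad, forces in N, time in s.
With the tool pointing down it reaches from about 0.35 to 0.725 m from the base axis. Payload 4.3 kg.
Tool frame: the origin (TCP) lies on the centre line of the jaws, within the pads' length; the fingertips stand tcp_to_tips ahead of it and the grasp point (between the pads) lies 11 mm behind it (tcp_to_tips is the distance from the TCP to the fingertips, in m); z points along the fingers, y is the direction in which the jaws open and shut (so a half turn about z gives the same grasp; the last joint's range is limited). The gripper opens to 85 mm and grips with 20 to 120 N. Pads are 22 mm wide; open, the fingers measure 114 mm over their backs; the gripper's body (76 mm by 85 mm) begins 54 mm behind the grasp point. The pads swing forward as they close: fully open they stand 13 mm farther back than shut.
Start: joints at [1.111, 0.377, 0.081, 1.274, 0, 1.46], TCP at [0.197, 0.54, 0.239] pointing down, gripper open.
Joint ranges: [-2.72, 2.72], [-0.84, 1.66], [-1.02, 1.22], [-1.77, 2.12], [-1.37, 1.28], [-3.14, 3.14]. Speed limits (rad/s): [2.57, 2.57, 3.14, 3.14, 3.14, 3.14].

## Interface

Orientations are given as [roll, pitch, yaw] about the fixed x, y, z axes, in that order (R = Rz(yaw) Ry(pitch) Rx(roll)).
In Python, from plant import * gives the robot as it stands.
- The arm moves only by the tool move_arm, never from a script. Its arguments are lists of equal length, an entry for each row: "xyz": the shift along the world's x, y, z in cm, a list of three; "twist": the turn, a rotation vector about the world's x, y, z in degrees, a list of three. A call has 1 to 10 rows; each row shifts and turns the commanded pose from where the row before left it; what a row does not reach is not made up. A row lasts 1/10 s, in which the tool goes at most 50 mm and 8.59 degrees, less where a joint would pass 70% of its speed; a pose out of reach is approached as far as the arm can. A call with a gripper value outside its range is refused whole. "jaw" is the finger opening in cm, from 0 to 8.54, set as the call begins (left out, the last holds). The fingers move at their own pace and stop on an object; "squeeze" is the grip in N (left out, the last holds). Time passes only in rows, so rows that do not move let the fingers close. It gives the time, the measured TCP pose, the force and the opening at its end, in the units of the state.
- read_state(): the state, without advancing time (a new reading comes with each control period).
- snapshot(name): name is "side" or "top"; returns a dict with "pixels" (400x640x3 uint8, red, green, blue), "fx", "fy", "cx", "cy" (pixels), "k1" (the pictures are not rectified: a ray, as slopes to the right and down, at radius r is drawn at 1 + k1 r^2 times it, then the intrinsics apply), "world_to_cam" (4x4, takes a point from world to camera coordinates). Camera axes: x right, y down, z forward; pixel columns grow to the right and rows downward; lengths in m; the calibration is good to about 2 mm. A picture is of the moment at which its call begins. There is no depth.
- hand_in(): hands the job in, once; it reports no verdict.
Trained networks look in the newest picture that a camera, given by its name, has taken for a name from the list of things; names that differ only in an ending like _2 or _b are one class to them, and where a whole thing is asked for, a point or a joint stands for the part that bears it (a point fixed in the world has none). Each returns a list of dicts, best first, with "conf" (0 to 1); they miss things now and then, are a little off and sometimes report something else, mostly with a low value. They report only what shows in the picture. A call takes as long as a camera call.
- boxes_of(camera, query): "xyz" ([x, y, z] in m, in world coordinates, good to about 4 mm: the middle of the surface that is visible of it).
The state is a dict: "time": time; "joints": joint angles; "dq": joint speeds; "effort": joint torques, N m; "ee_pos": TCP position; "tcp_rot": TCP orientation; "force": force on the tool from outside, world axes, zero at the start; "torque": the same for the moment, N m; "finger_gap": finger opening in m.
Only numpy, scipy, OpenCV 4.12 (cv2) and the standard library are available. Lean on these libraries where they do the work, as an engineer would, in place of code of your own. Each camera call takes 0.05 s, during which the arm holds its last target.

## Task

Open the drawer of the steel unit on the counter: feel along the front strip of its top for the flush press plate of the hidden catch and press it, so that the drawer springs ajar. Then hook closed fingertips behind the drawer's front from inside and draw it fully open, right to its stop. Work with the fingertips only: do not take the drawer front between the fingers, do not lift or disturb anything else, and finish with the hand clear.

Things in the scene. Friction and masses are not known exactly. Their poses are not given: they have to be found in the camera images.
- unit: Low stainless steel counter-top drawer unit, fixed: 300 mm deep (its x), 540 mm wide (y), flat top 110 mm high. Origin: centre of its underside, on the counter; x points from its front (x = -150 mm, facing the robot) to its back, z up. The front strip of its top, x -150 to -45 mm, y -140 to +140 mm, is a rigid flat panel between two corner plates that are raised 3 mm (113 mm high)
- strip_mid (a point): Fixed point on the panel strip's surface at x = -100 mm, y = 0, z = 110 mm of the unit, axes as the unit's. The catch's press plate is let into the strip on this line, centred at this x but at an unknown y, -65 to +65 mm from here: feel for it (or see its thin outline). It is of the same steel: an opening 56 mm along x, 72 mm along y, the plate in it 3.5 mm below the panel
- catch (a joint): How far the press plate is pressed down, in m: 0 at rest, 0.009 at the bottom (plate top 12.5 mm below the panel, so the fingertips must be wholly inside the opening, best at its middle: its walls are square and rigid). Spring: yields at about 2 N, bottom at about 5 to 6 N; it rises when let go. Pressed beyond about 0.005 it lets the drawer off
- drawer (a joint): How far the drawer is out, in m, along the unit's -x (towards the robot): 0 latched shut, 0.16 fully open at its stop. Let off by the catch, a spring kicks it out to about 0.075 to 0.095, where it rests; from there it slides against about 1 to 3 N and stays where it is left. While latched it cannot be pulled
- drawer_edge (a point): Middle of the top edge of the drawer's front, 94 mm above the counter; moves with the drawer, axes as the unit's. The front is a plain steel slab without a handle, 14 mm thick (x +-7 mm from here), 364 mm wide, 80 mm tall. With the drawer ajar, the tray behind it is open from above as far back as the unit's front edge; fingertips 30 mm below the edge hook it well
- drawer_floor (a point): Point on the drawer's inner floor just behind the middle of its front (7 mm behind, 74 mm below drawer_edge), axes as the unit's. Two stacks of wooden coasters, 92 mm square and 24 mm high, stand fixed on this floor from 65 mm behind this point, at y = +-85 mm; they need no handling
- coaster: Round wooden coaster, 96 mm across, 9 mm thick, lying on the rear of the unit's top under the glass cup. Origin: centre of its underside.
- cup: Glass cup, 72 mm across the rim, 95 mm tall, standing on the coaster. Origin: centre of its underside.
- salt_cellar: White plastic salt cellar with a flip lid (shut), 80 x 90 mm, 65 mm tall, on the rear of the unit's top. Origin: centre of its underside.
- egg_ring: Steel egg ring, 84 mm across, 18 mm high, lying on the raised left corner plate (+y side) of the unit's top. Origin: centre of its underside.
- griddle: Square aluminium griddle, 230 mm with a 22 mm rim and a wire handle on its -x side, on the counter to the left. Origin: centre of its underside.
- turner: Green silicone turner, 317 mm long, up to 16 mm high, lying on the counter to the right, blade at its +x end. Origin: under its middle.
- ramekin: Small white ceramic dish, 80 mm across, 35 mm high, standing on the raised right corner plate (-y side) of the unit's top. Origin: centre of its underside.

How it is judged:
By the outcome, as a careful person would: the job done as asked, in the order asked, and still so for the second after the job is handed in, with the robot touching nothing.
It also fails if it takes over 61 s, if anything falls off the work surface, if the arm or the gripper's body presses on something with over 40 N, if the wrist force passes 120 N, or if a joint passes its speed limit or range.

## Working session

There is one attempt and no reset: what is moved stays moved. The work goes in short steps, Python scripts to look and compute and a tool call to move; the robot and the scene stay as the last step left them, time stands still between calls to the robot, and variables do not carry over. Pictures are saved under pics/ and viewed, and the job is handed in when it is done.

Besides the shell and the picture viewer there is one more tool, called after "Call:" as name(argument=value, ...) on one line, values as JSON. move_arm: Moves the arm, as the interface text tells. Its arguments: {"type":"object","properties":{"xyz":{"type":"array","items":{"type":"array","items":{"type":"number"}}},"twist":{"type":"array","items":{"type":"array","items":{"type":"number"}}},"jaw":{"type":"number"},"squeeze":{"type":"number"}},"required":["xyz","twist"]}

```bash
ls; mkdir -p pics; cat > h.py <<'E'
from plant import *
import numpy as np, cv2
def shot(cam,fn):
    s=snapshot(cam); cv2.imwrite('pics/'+fn,s['pixels'][:,:,::-1]); 
    import pickle; pickle.dump(s,open(fn+'.pkl','wb')); return s
def ray(s,u,v):
    xd=np.array([(u-s['cx'])/s['fx'],(v-s['cy'])/s['fy']]); x=xd.copy()
    for _ in range(30): x=xd/(1+s['k1']*(x@x))
    T=np.array(s['world_to_cam']);R=T[:3,:3];c=-R.T@T[:3,3]
    return c,R.T@np.array([x[0],x[1],1])
def onz(s,u,v,z):
    c,d=ray(s,u,v); return c+d*(z-c[2])/d[2]
def proj(s,p):
    T=np.array(s['world_to_cam']);q=T[:3,:3]@np.array(p)+T[:3,3];x=q[:2]/q[2];x=x*(1+s['k1']*(x@x))
    return x*[s['fx'],s['fy']]+[s['cx'],s['cy']]
E
python3 - <<'E'
from h import *
for c in ['top','side']: shot(c,c+'1.png')
for q in ['unit','drawer_edge','coaster','cup','salt_cellar','egg_ring','ramekin','catch','griddle','turner']:
    for c in ['top','side']:
        print(q,c,[(np.round(b['xyz'],3).tolist(),round(b['conf'],2)) for b in boxes_of(c,q)[:2]])
s=read_state();print(s)
import plant;print([n for n in dir(plant) if not n.startswith('_')])
try: print(tcp_to_tips)
except Exception as e: print(e)
E
```

```text
pics
unit top [([0.735, 0.057, 0.108], 0.78)]
unit side [([0.702, -0.094, 0.109], 0.62), ([0.567, 0.013, 0.056], 0.5)]
drawer_edge top [([0.566, 0.038, 0.054], 0.87), ([0.756, -0.036, 0.162], 0.63)]
drawer_edge side [([0.566, 0.013, 0.056], 0.84), ([0.492, -0.496, 0.005], 0.57)]
coaster top [([0.717, -0.024, 0.119], 0.58), ([0.46, 0.57, 0.011], 0.32)]
coaster side [([0.72, -0.057, 0.12], 0.82), ([0.706, -0.095, 0.111], 0.48)]
cup top [([0.756, -0.036, 0.168], 0.78), ([0.712, 0.107, 0.173], 0.74)]
cup side [([0.73, -0.044, 0.188], 0.67)]
salt_cellar top [([0.712, 0.106, 0.174], 0.66)]
salt_cellar side [([0.709, 0.081, 0.175], 0.87)]
egg_ring top [([0.606, 0.24, 0.121], 0.58)]
egg_ring side [([0.608, 0.233, 0.122], 0.66), ([0.696, -0.099, 0.114], 0.44)]
ramekin top [([0.644, -0.18, 0.136], 0.61), ([0.738, 0.058, 0.113], 0.53)]
ramekin side [([0.645, -0.166, 0.138], 0.7), ([0.46, 0.561, 0.01], 0.65)]
catch top [([0.613, 0.046, 0.106], 0.59)]
catch side [([0.616, 0.049, 0.106], 0.49)]
griddle top [([0.463, 0.571, 0.01], 0.62), ([0.494, -0.493, 0.004], 0.16)]
griddle side [([0.464, 0.56, 
[... 152 characters left out ...]
.77299193e-01, 8.10159088e-02, 1.27440510e+00,
       1.23660678e-06, 1.46050866e+00]), 'dq': array([-7.08865613e-05,  8.43105209e-04,  6.03902233e-04, -9.05045565e-04,
       -5.07303707e-04,  2.89510960e-04]), 'effort': array([-4.69797269e-04, -4.63531637e+01,  2.70161176e+01,  2.83976615e-04,
       -2.21399705e-04, -4.37635464e-06]), 'ee_pos': array([0.19707662, 0.54021576, 0.239336  ]), 'tcp_rot': array([3.14148523e+00, 1.06519402e-05, 2.79176902e+00]), 'force': array([ 0.38999468,  0.61297897, -0.71035154]), 'torque': array([-0.00934499, -0.00161139, -0.00730459]), 'finger_gap': 0.08509319351140238}
['PlanningError', 'boxes_of', 'hand_in', 'read_state', 'snapshot', 'tcp_to_tips']
0.008
```

View pics/top1.png

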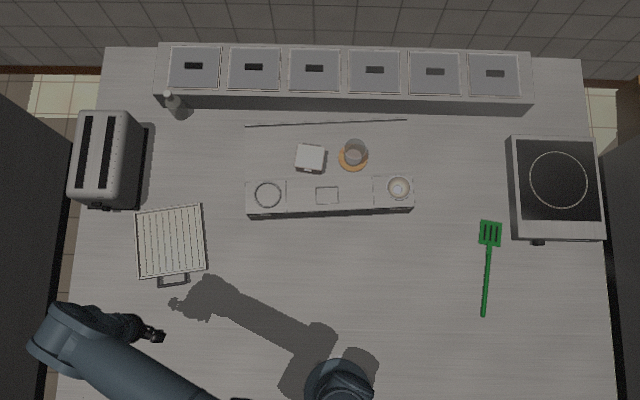

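View pics/side1.png

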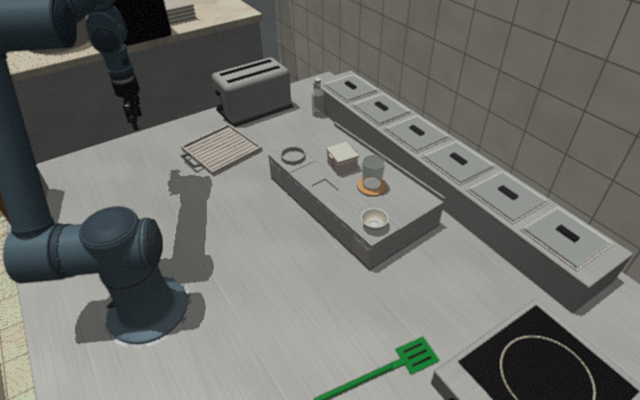

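The top view shows the plate outline around (327,195), and the side view shows its edge at about (322,183). I'll enlarge both and measure.

```bash
python3 - <<'E'
from h import *
import pickle
s=pickle.load(open('top1.png.pkl','rb'));im=s['pixels'][160:235,235:425,::-1]
cv2.imwrite('pics/z1.png',cv2.resize(im,None,fx=4.2,fy=4.2,interpolation=cv2.INTER_CUBIC))
s2=pickle.load(open('side1.png.pkl','rb'));im=s2['pixels'][140:270,260:450,::-1]
cv2.imwrite('pics/z2.png',cv2.resize(im,None,fx=4.2,fy=4.2,interpolation=cv2.INTER_CUBIC))
E
```

```text
(no output)
```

View pics/z1.png

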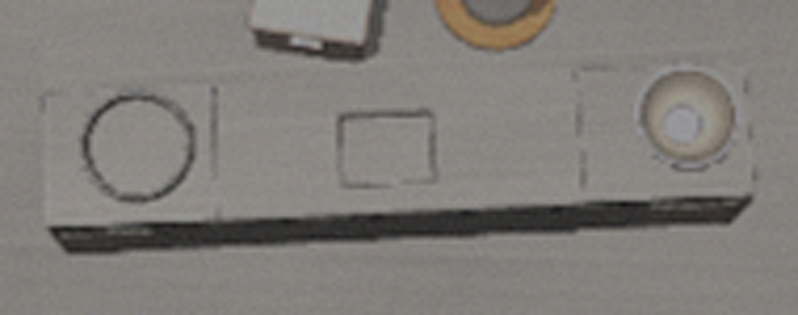

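View pics/z2.png

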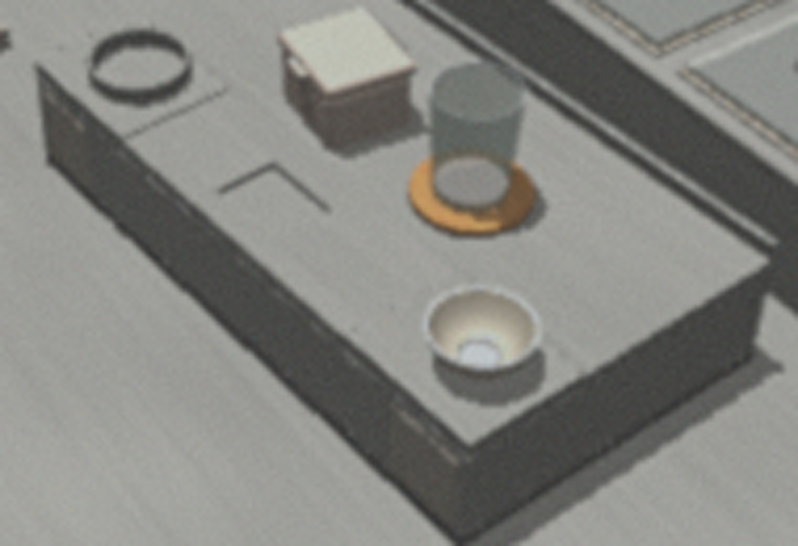

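```bash
python3 - <<'E'
from h import *
import pickle
s=pickle.load(open('top1.png.pkl','rb'));s2=pickle.load(open('side1.png.pkl','rb'))
f=lambda U,V:onz(s,235+(U+.5)/4.2-.5,160+(V+.5)/4.2-.5,.110)
g=lambda U,V:onz(s2,260+(U+.5)/4.2-.5,140+(V+.5)/4.2-.5,.110)
P=np.array([f(*p) for p in [(340,114),(435,112),(434,183),(342,185)]]);print(P.round(4),P.mean(0))
a,b=f(50,227),f(750,196);print('front',a,b,np.linalg.norm(a-b),np.degrees(np.arctan2(*(a-b)[:2])))
for p in [(215,88),(215,217),(578,70),(585,200)]: print(f(*p).round(4))
print('side plate', [g(*p).round(4) for p in [(220,191),(273,164),(328,210)]], 'front',g(40,68).round(4),g(470,445).round(4))
E
```

```text
[[0.6409 0.086  0.11  ]
 [0.6443 0.0132 0.11  ]
 [0.5885 0.013  0.11  ]
 [0.5852 0.0829 0.11  ]] [0.61471857 0.04879633 0.11      ]
front [0.54691859 0.30289967 0.11      ] [ 0.58453305 -0.22774224  0.11      ] 0.5319733812008218 -4.054619721530656
[0.659  0.1827 0.11  ]
[0.5579 0.1783 0.11  ]
[ 0.6807 -0.0965  0.11  ]
[ 0.5782 -0.1019  0.11  ]
side plate [array([0.5872, 0.0759, 0.11  ]), array([0.6386, 0.0802, 0.11  ]), array([0.6433, 0.0118, 0.11  ])] front [0.5464 0.2914 0.11  ] [ 0.5876 -0.2345  0.11  ]
```

Call:
move_arm(xyz=[[1.3, -1.5, 0.5], [2.6, -3.1, 0.5], [2.6, -3.1, 0], [2.6, -3.1, 0], [2.6, -3.1, 0], [2.6, -3.1, 0], [2.6, -3.1, 0], [2.6, -3.1, 0], [2.6, -3.1, 0], [2.6, -3.1, 0]], twist=[[0, 0, 2.4], [0, 0, 2.4], [0, 0, 2.4], [0, 0, 2.4], [0, 0, 2.4], [0, 0, 2.4], [0, 0, 2.4], [0, 0, 2.4], [0, 0, 2.4], [0, 0, 2.4]], jaw=0)

```text
time: 2.1
ee_pos: [0.445, 0.2448, 0.2495]
tcp_rot: [3.141, 0.001, -3.071]
force: [0.1, 0.9, -0.4]
finger_gap: 0.0001
```

```bash
python3 - <<'E'
from h import *
import pickle
s=pickle.load(open('top1.png.pkl','rb'));s2=pickle.load(open('side1.png.pkl','rb'))
f=lambda U,V,z:onz(s,235+(U+.5)/4.2-.5,160+(V+.5)/4.2-.5,z).round(3)
g=lambda U,V,z:onz(s2,260+(U+.5)/4.2-.5,140+(V+.5)/4.2-.5,z).round(3)
print(f(252,40,.11),f(365,58,.11),f(252,30,.175),f(365,48,.175))
print(g(285,105,.11),g(338,147,.11),g(410,125,.11))
E
```

```text
[0.698 0.156 0.11 ] [0.686 0.068 0.11 ] [0.687 0.152 0.175] [0.675 0.068 0.175]
[0.687 0.137 0.11 ] [0.692 0.069 0.11 ] [0.756 0.06  0.11 ]
```

Call:
move_arm(xyz=[[2.9, -3.5, 0], [2.9, -3.5, 0], [2.9, -3.5, 0], [2.9, -3.5, 0], [2.9, -3.5, 0], [1.7, -2.0, 0], [0.3, -0.4, 0], [0, 0, 0]], twist=[[0, 0, 0], [0, 0, 0], [0, 0, 0], [0, 0, 0], [0, 0, 0], [0, 0, 0], [0, 0, 0], [0, 0, 0]])

```text
time: 2.9
ee_pos: [0.6092, 0.0467, 0.2489]
tcp_rot: [3.141, -0.001, -3.074]
force: [-0.3, 0.0, -0.3]
finger_gap: -0.0001
```

```bash
python3 - <<'E'
from h import *
s=shot('top','t2.png');s2=shot('side','s2.png');print(read_state())
im=s['pixels'][130:240,220:440,::-1];im2=s2['pixels'][60:260,250:450,::-1]
cv2.imwrite('pics/z3.png',cv2.resize(im,None,fx=3.5,fy=3.5)); cv2.imwrite('pics/z4.png',cv2.resize(im2,None,fx=3,fy=3))
E
```

```text
{'time': 3.0, 'joints': array([-2.52038945e-02,  4.51529290e-01,  2.19301857e-01,  1.33919200e+00,
        6.04989456e-04, -9.52087889e-02]), 'dq': array([ 0.01400189, -0.01130394, -0.0067993 , -0.00265231, -0.00128276,
       -0.00117392]), 'effort': array([-8.57291836e-01, -4.94546306e+01,  2.72624820e+01, -7.41238100e-02,
       -3.88618140e-02, -7.44002773e-05]), 'ee_pos': array([0.60834947, 0.04816728, 0.24939057]), 'tcp_rot': array([ 3.14093117e+00, -5.62772212e-04, -3.07158776e+00]), 'force': array([-0.41677463,  0.29392799, -0.10108307]), 'torque': array([ 0.06025042, -0.02688166,  0.04842771]), 'finger_gap': 8.398421869652109e-05}
```

View pics/z4.png

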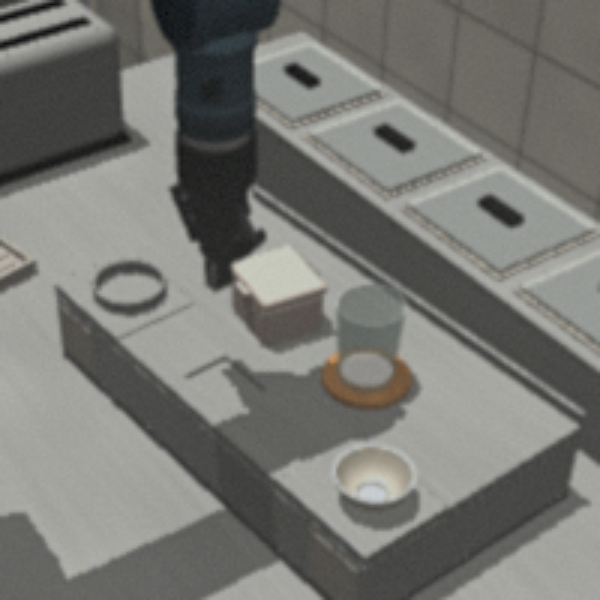

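View pics/z3.png

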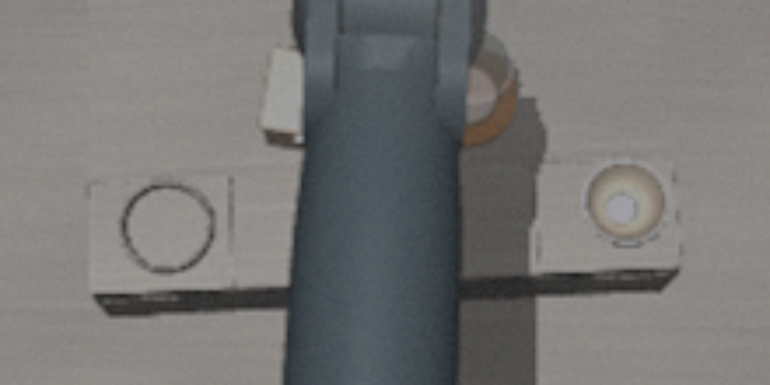

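Call:
move_arm(xyz=[[0.3, -0.1, -1.5], [0, 0, -2.0], [0, 0, -2.0], [0, 0, -2.0], [0, 0, -2.0], [0, 0, -1.5], [0, 0, -0.8], [0, 0, 0], [0, 0, 0]], twist=[[0, 0, 0], [0, 0, 0], [0, 0, 0], [0, 0, 0], [0, 0, 0], [0, 0, 0], [0, 0, 0], [0, 0, 0], [0, 0, 0]])

```text
time: 3.9
ee_pos: [0.6121, 0.0468, 0.1322]
tcp_rot: [3.142, 0.001, -3.072]
force: [0.3, 0.8, 0.2]
finger_gap: -0.0003
```

```bash
python3 - <<'E'
from h import *
s2=shot('side','s3.png');print(read_state()['ee_pos'],read_state()['force'])
im2=s2['pixels'][100:240,270:410,::-1]
cv2.imwrite('pics/z5.png',cv2.resize(im2,None,fx=4.2,fy=4.2))
E
```

```text
[0.61255746 0.0466825  0.13251739] [ 0.42070236  0.0709646  -0.46505098]
```

View pics/z5.png

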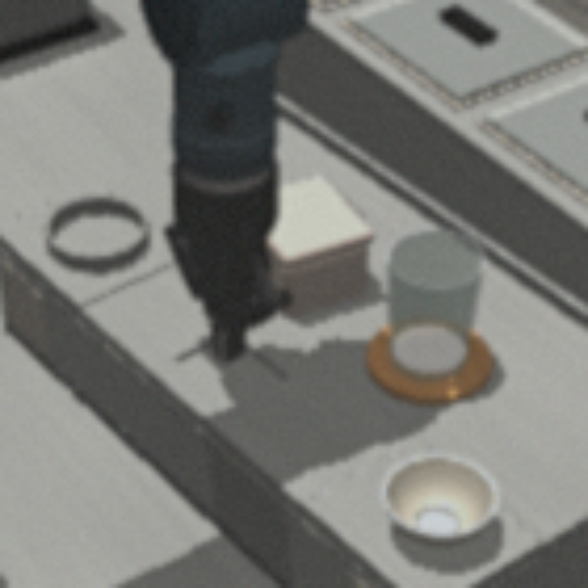

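Call:
move_arm(xyz=[[0, 0, -0.5], [0, 0, -0.5], [0, 0, -0.4], [0, 0, -0.2], [0, 0, -0.1], [0, 0, 0]], twist=[[0, 0, 0], [0, 0, 0], [0, 0, 0], [0, 0, 0], [0, 0, 0], [0, 0, 0]])

```text
time: 4.55
ee_pos: [0.612, 0.0462, 0.1143]
tcp_rot: [3.141, -0.0, -3.073]
force: [0.3, 0.4, 0.7]
finger_gap: 0.0002
```

No contact below panel height, so the tips are in the opening. Pressing now.

Call:
move_arm(xyz=[[0, 0, -0.2], [0, 0, -0.2], [0, 0, -0.2], [0, 0, -0.1], [0, 0, 0]], twist=[[0, 0, 0], [0, 0, 0], [0, 0, 0], [0, 0, 0], [0, 0, 0]])

```text
time: 5.05
ee_pos: [0.6123, 0.0462, 0.1074]
tcp_rot: [3.142, 0.0, -3.073]
force: [-1.3, 0.2, 4.2]
finger_gap: 0.0002
```

```bash
python3 - <<'E'
from h import *
s2=shot('side','s4.png');print(read_state()['ee_pos'],read_state()['force'])
im2=s2['pixels'][100:300,200:440,::-1]
cv2.imwrite('pics/z6.png',cv2.resize(im2,None,fx=2.9,fy=2.9))
E
```

```text
[0.61228916 0.04620072 0.10744567] [-2.12881283 -0.54476835  5.21354807]
```

View pics/z6.png

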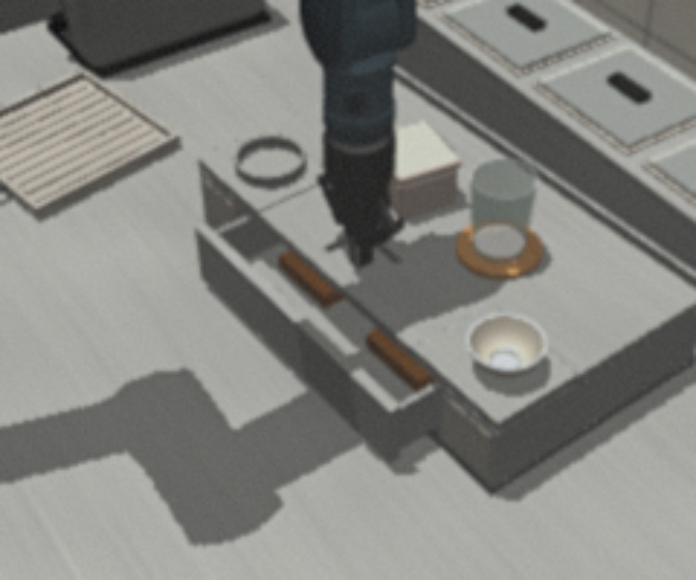

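The drawer sprang ajar. I'll lift straight out, then measure the drawer front.

Call:
move_arm(xyz=[[0, 0, 0.7], [0, 0, 1.0], [0, 0, 1.5], [0, 0, 1.5], [0, 0, 1.0], [0, 0, 0.3], [0, 0, 0]], twist=[[0, 0, 0], [0, 0, 0], [0, 0, 0], [0, 0, 0], [0, 0, 0], [0, 0, 0], [0, 0, 0]])

```text
time: 5.8
ee_pos: [0.6124, 0.0462, 0.1678]
tcp_rot: [3.142, 0.001, -3.072]
force: [-1.0, 0.0, 0.1]
finger_gap: -0.0
```

```bash
python3 - <<'E'
from h import *
s2=shot('side','s5.png');s=shot('top','t5.png');print(read_state()['ee_pos'],read_state()['force'])
for q in ['drawer_edge','drawer_floor']:
    for c in ['top','side']:
        print(q,c,[(np.round(b['xyz'],3).tolist(),round(b['conf'],2)) for b in boxes_of(c,q)[:2]])
im2=s2['pixels'][150:270,250:400,::-1]
cv2.imwrite('pics/z7.png',cv2.resize(im2,None,fx=5,fy=5))
cv2.imwrite('pics/z8.png',cv2.resize(s['pixels'][170:250,240:420,::-1],None,fx=4.4,fy=4.4))
E
```

```text
[0.61161895 0.04622661 0.16665629] [-0.70405796 -0.21416043  0.67266629]
drawer_edge top [([0.53, -0.048, 0.017], 0.7), ([0.703, 0.135, 0.114], 0.49)]
drawer_edge side [([0.535, 0.022, 0.042], 0.85), ([0.648, -0.164, 0.136], 0.43)]
drawer_floor top [([0.531, -0.045, 0.017], 0.8)]
drawer_floor side [([0.538, 0.023, 0.044], 0.79)]
```

View pics/z7.png

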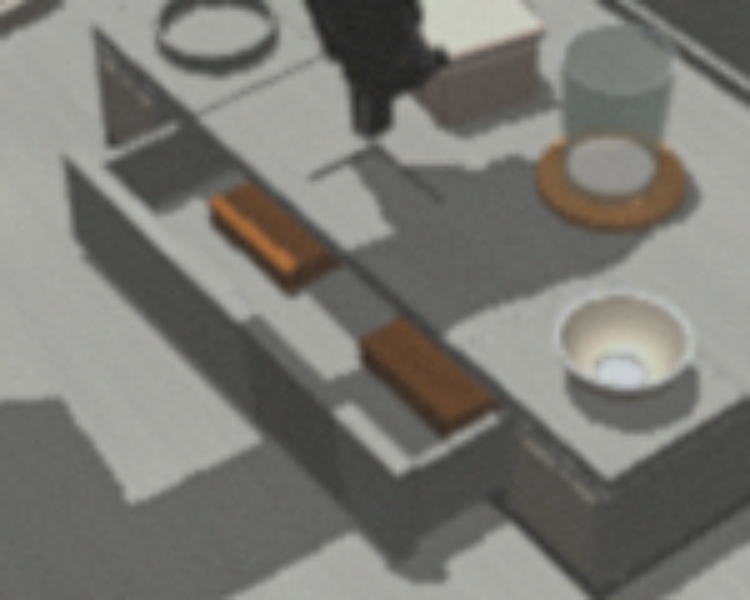

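View pics/z8.png

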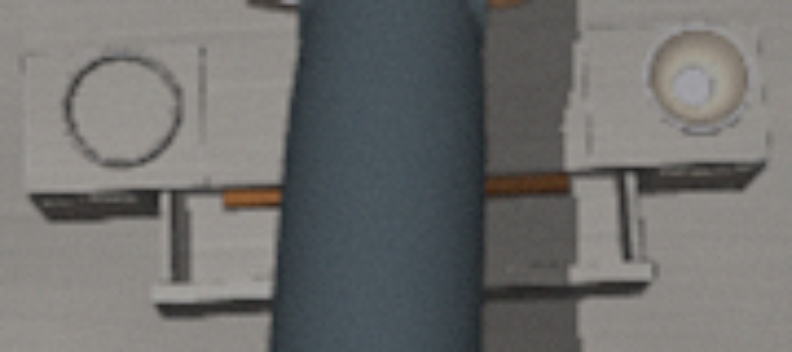

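```bash
python3 - <<'E'
from h import *
import pickle
s=pickle.load(open('t5.png.pkl','rb'));s2=pickle.load(open('s5.png.pkl','rb'))
f=lambda U,V,z=.094:onz(s,240+(U+.5)/4.4-.5,170+(V+.5)/4.4-.5,z).round(4)
g=lambda U,V,z=.094:onz(s2,250+(U+.5)/5-.5,150+(V+.5)/5-.5,z).round(4)
print('front',f(153,303),f(650,283),'back',f(155,286),f(650,264))
print('side front',g(66,157),g(400,476))
print('unit front',f(30,192,.113),f(768,163,.113))
E
```

```text
front [0.4722 0.2121 0.094 ] [ 0.4958 -0.1465  0.094 ] back [0.4846 0.2113 0.094 ] [ 0.5098 -0.1466  0.094 ]
side front [0.4725 0.2003 0.094 ] [ 0.5002 -0.1558  0.094 ]
unit front [0.5477 0.3028 0.113 ] [ 0.5827 -0.2302  0.113 ]
```

Call:
move_arm(xyz=[[-2.0, -0.3, 0], [-2.5, -0.4, 0], [-2.5, -0.4, 0], [-1.5, -0.3, 0], [-0.5, -0.1, 0], [0, 0, -1.0], [0, 0, -1.5], [0, 0, -1.5], [0, 0, -1.0], [0, 0, 0]], twist=[[0, 0, 0], [0, 0, 0], [0, 0, 0], [0, 0, 0], [0, 0, 0], [0, 0, 0], [0, 0, 0], [0, 0, 0], [0, 0, 0], [0, 0, 0]])

```text
time: 7.1
ee_pos: [0.5213, 0.0314, 0.1153]
tcp_rot: [3.141, -0.003, -3.072]
force: [-0.2, -1.1, -0.1]
finger_gap: -0.0005
```

```bash
python3 - <<'E'
from h import *
s2=shot('side','s6.png');print(read_state()['ee_pos'],read_state()['force'])
im2=s2['pixels'][120:270,230:400,::-1]
cv2.imwrite('pics/z9.png',cv2.resize(im2,None,fx=4,fy=4))
E
```

```text
[0.52181503 0.03131921 0.11631489] [-0.58528217  0.22405261  1.10276589]
```

View pics/z9.png

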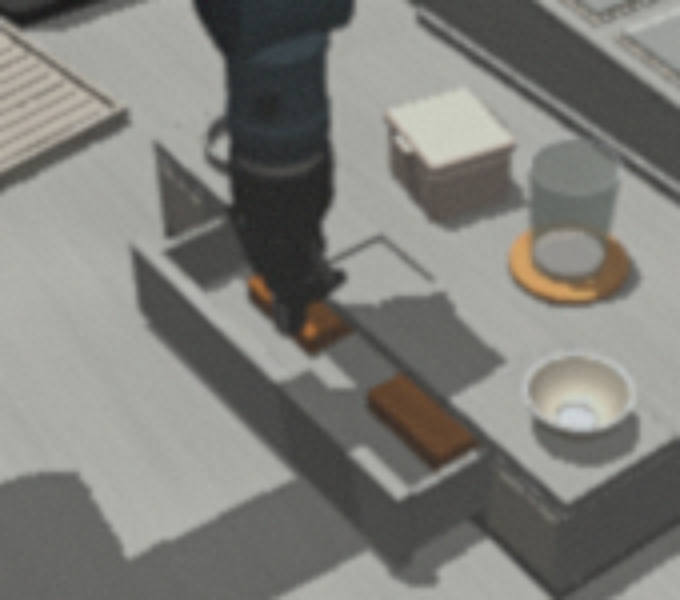

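Call:
move_arm(xyz=[[0, 0, -0.8], [0, 0, -1.2], [0, 0, -1.2], [0, 0, -0.7], [0, 0, -0.2], [0, 0, 0]], twist=[[0, 0, 0], [0, 0, 0], [0, 0, 0], [0, 0, 0], [0, 0, 0], [0, 0, 0]])

```text
time: 7.75
ee_pos: [0.5216, 0.0312, 0.0758]
tcp_rot: [3.141, -0.001, -3.073]
force: [-0.4, 0.6, 0.6]
finger_gap: -0.0003
```

Call:
move_arm(xyz=[[-0.4, -0.03, 0], [-0.5, -0.04, 0], [-0.5, -0.04, 0], [-0.7, -0.05, 0], [-0.8, -0.06, 0], [-0.8, -0.06, 0], [-0.8, -0.06, 0], [-0.8, -0.06, 0], [-0.6, -0.04, 0], [-0.4, -0.03, 0]], twist=[[0, 0, 0], [0, 0, 0], [0, 0, 0], [0, 0, 0], [0, 0, 0], [0, 0, 0], [0, 0, 0], [0, 0, 0], [0, 0, 0], [0, 0, 0]])

```text
time: 8.75
ee_pos: [0.458, 0.0264, 0.0762]
tcp_rot: [3.142, -0.001, -3.073]
force: [2.5, -0.0, 0.5]
finger_gap: -0.0004
```

Call:
move_arm(xyz=[[-0.4, -0.03, 0], [-0.5, -0.04, 0], [-0.5, -0.04, 0], [-0.4, -0.03, 0], [-0.3, -0.02, 0], [-0.2, -0.01, 0], [0, 0, 0]], twist=[[0, 0, 0], [0, 0, 0], [0, 0, 0], [0, 0, 0], [0, 0, 0], [0, 0, 0], [0, 0, 0]])

```text
time: 9.45
ee_pos: [0.4353, 0.0248, 0.0761]
tcp_rot: [3.141, -0.001, -3.073]
force: [0.1, -0.5, 0.2]
finger_gap: -0.0001
```

Call:
move_arm(xyz=[[-0.2, -0.015, 0], [-0.2, -0.015, 0], [-0.2, -0.015, 0]], twist=[[0, 0, 0], [0, 0, 0], [0, 0, 0]])

```text
time: 9.75
ee_pos: [0.4321, 0.0245, 0.0767]
tcp_rot: [3.141, 0.004, -3.072]
force: [8.5, 1.6, -6.2]
finger_gap: -0.0001
```

Call:
move_arm(xyz=[[-0.2, -0.015, 0], [0, 0, 0], [0, 0, 0]], twist=[[0, 0, 0], [0, 0, 0], [0, 0, 0]])

```text
time: 10.05
ee_pos: [0.4321, 0.0244, 0.0772]
tcp_rot: [3.141, 0.008, -3.072]
force: [9.8, 1.6, -6.0]
finger_gap: -0.0
```

```bash
python3 - <<'E'
from h import *
r=read_state();print(r['ee_pos'],r['force'],r['effort'])
s=shot('side','s7.png');t=shot('top','t7.png')
cv2.imwrite('pics/z10.png',cv2.resize(s['pixels'][120:300,200:400,::-1],None,fx=3.3,fy=3.3))
E
```

```text
[0.43211046 0.02441749 0.07722595] [ 9.75623687  1.57120806 -6.0418317 ] [-5.36156930e-01 -3.46269715e+01  1.82078791e+01  3.80339697e+00
 -7.59834219e-01 -3.15398815e-03]
```

View pics/z10.png

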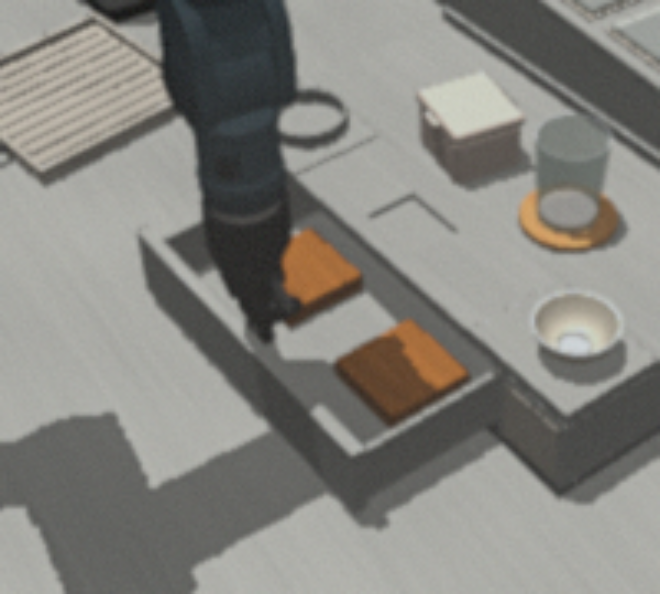

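A steady 10 N with no motion means it's at the stop. I'll back off the front and lift clear.

Call:
move_arm(xyz=[[0.3, 0.02, 0], [0.6, 0.04, 0], [0.7, 0.05, 0], [0.2, 0.02, 0], [0, 0, 1.5], [0, 0, 2.5], [0, 0, 2.5], [0, 0, 2.5], [0, 0, 2.5], [0, 0, 1.0]], twist=[[0, 0, 0], [0, 0, 0], [0, 0, 0], [0, 0, 0], [0, 0, 0], [0, 0, 0], [0, 0, 0], [0, 0, 0], [0, 0, 0], [0, 0, 0]])

```text
time: 11.15
ee_pos: [0.4472, 0.0254, 0.2034]
tcp_rot: [-3.141, 0.003, -3.072]
force: [-0.1, 0.1, 0.3]
finger_gap: -0.0001
```

Call:
move_arm(xyz=[[0, 2.0, 1.0], [0, 3.0, 0], [0, 3.0, 0], [0, 3.0, 0], [0, 3.0, 0], [0, 3.0, 0], [0, 3.0, 0], [0, 3.0, 0], [0, 1.0, 0], [0, 0, 0]], twist=[[0, 0, 0], [0, 0, 0], [0, 0, 0], [0, 0, 0], [0, 0, 0], [0, 0, 0], [0, 0, 0], [0, 0, 0], [0, 0, 0], [0, 0, 0]])

```text
time: 12.15
ee_pos: [0.4456, 0.2662, 0.2104]
tcp_rot: [-3.141, -0.001, -3.07]
force: [-0.1, 0.1, 0.8]
finger_gap: -0.0001
```

```bash
python3 - <<'E'
from h import *
r=read_state();print(r['ee_pos'],r['force'])
s=shot('side','s8.png');t=shot('top','t8.png')
cv2.imwrite('pics/z11.png',cv2.resize(t['pixels'][130:290,230:430,::-1],None,fx=3.7,fy=3.7))
E
```

```text
[0.44559018 0.2661743  0.21039926] [-0.12631941  0.12445321  0.82588953]
```

View pics/z11.png

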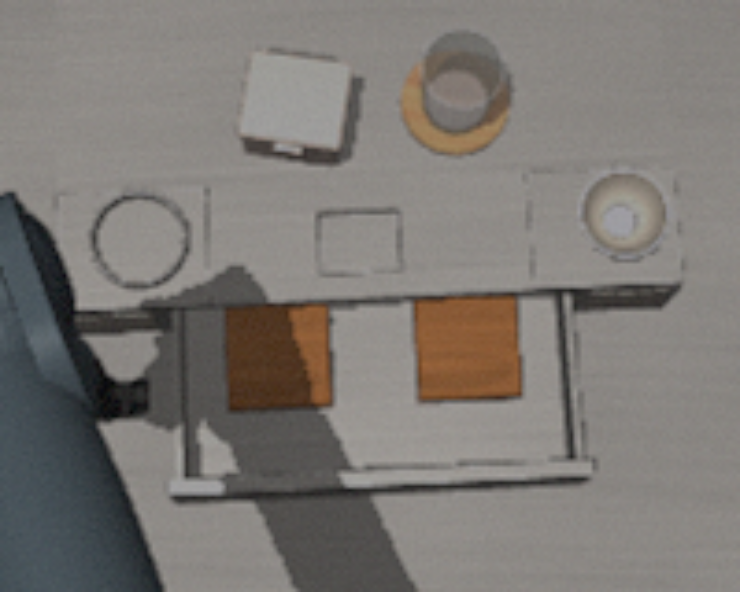

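View pics/s8.png

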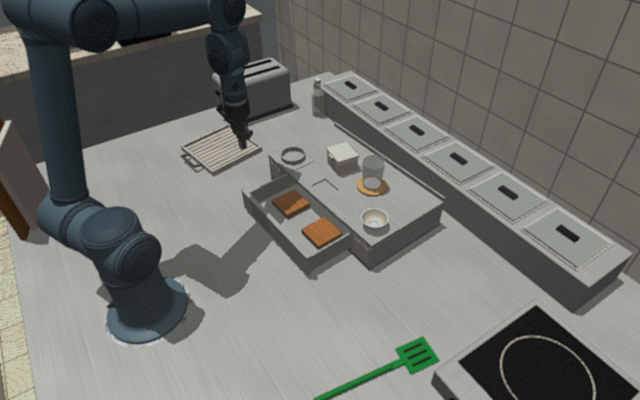

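```bash
python3 - <<'E'
from h import *
import pickle
s=pickle.load(open('t8.png.pkl','rb'))
f=lambda U,V,z=.094:onz(s,230+(U+.5)/3.7-.5,130+(V+.5)/3.7-.5,z)
a,b=f(171,495),f(592,474);c,d=f(208,301,.110),f(530,290,.110)
n=np.array([.9973,.0732]);print(a,b,((c+d)/2-(a+b)/2)[:2]@n)
p=pickle.load(open('t5.png.pkl','rb'))
d2=[np.abs(pickle.load(open(x,'rb'))['pixels'][132:205,380:425].astype(int)).mean() for x in('t5.png.pkl','t8.png.pkl')];print(d2)
hand_in()
E
```

```text
[0.39360103 0.20376979 0.094     ] [ 0.42027498 -0.15339801  0.094     ] 0.1609386291631924
[np.float64(135.1767630644343), np.float64(134.3113140537798)]
the job is handed in; nothing more can be done
```

The drawer is fully open at its stop, and I have handed the job in; no verdict was reported.

- **Catch:** I found the press plate by its outline at about (0.615, 0.047). The tips went below panel level without touching anything, so they were inside the opening. A press of about 5 N released the catch, and the drawer sprang out about 80 mm.
- **Drawing it open:** I hooked the closed fingertips about 27 mm below the top edge, behind the middle of the front, and pulled. It slid at about 2.5 N and then held still against a steady 10 N, which I took as the stop. The last top picture puts it about 161 mm out, against 160 mm given.
- **Finish:** I backed the fingers off the front, lifted them clear and moved the hand to the left, with the force reading near zero. The last pictures show nothing else visibly moved.
- **Disagreement:** Positions across the width (y) differed by up to about 11 mm between the two cameras. I used values in between, and this caused no trouble. No check failed.

The job took about 12 s of the 61 s allowed.

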